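# Feed the top tile from the stack into the printing base

### The arm

A 6-joint arm with a two-finger parallel gripper is mounted at the origin on the work surface. World frame = base frame: x ahead of the robot, y to its left, z up, the work surface at z = 0. Lengths are in m, angles in degrees, forces in N, time in s.
With the tool pointing down it reaches from about 0.4 to 0.825 m from the base axis. Payload 7 kg.
Tool frame: the origin (TCP) lies midway between the tips of the shut fingers; the grasp point (between the pads) lies 19 mm behind it (ctrl.grip_point_offset is the distance from the TCP to the grasp point, in m); x points along the fingers, y is the direction in which the jaws open and shut, and the axes are right-handed (so a half turn about x gives the same grasp; the last joint's range is limited). The gripper opens to 88 mm and grips with 3 to 60 N. Pads are 19 mm wide; open, the fingers measure 130 mm over their backs; the gripper's body (78 mm by 193 mm) begins 47 mm behind the grasp point.
Start: joints at [89.273, 20.546, 0.682, 0, -70.136, -16.507], TCP at [0.2, 0.645, 0.227] pointing down, gripper open.
Joint ranges: [-176.03, 176.03], [-82.01, 121.73], [-58.28, 71.71], [-173.87, 95.51], [-174.79, -0.11], [-173.66, 173.66]. Speed limits (degrees/s): [136.94, 136.94, 172.46, 180, 180, 180].

### API

Orientations are given as [roll, pitch, yaw] about the fixed x, y, z axes, in that order (R = Rz(yaw) Ry(pitch) Rx(roll)).
In Python, from plant import ctrl gives the robot as it stands.
- The arm moves only by the tool drive_tool, never from a script. Its argument "plan" is a list of rows, each a list of 3 entries, a list of its own where there are three numbers: the shift along the tool's x, y, z in m, then the turn, a rotation vector about the tool's x, y, z in degrees, then the opening, from 0 (shut) to 1 (fully open). In form: [[[dx, dy, dz], [wx, wy, wz], grip], ...]. A call has 1 to 20 rows; each row is the pose to reach, as a shift and turn from the pose measured when the call began, along the tool's axes at that moment; what a row does not reach only later rows make up. A row lasts 1/12 s, in which the tool goes at most 41.7 mm and 7.16 degrees, less where a joint would pass 70% of its speed; a pose out of reach is approached as far as the arm can. A call with a gripper value outside its range is refused whole. The fingers move at their own pace and stop on an object; the grip force is fixed at half the most. Time passes only in rows, so rows that repeat a pose let the fingers close. It gives the time, the measured TCP pose, the force and the opening at its end, in the units of the state.
- ctrl.get_obs(): the state, without advancing time (a new reading comes with each control period).
- ctrl.snapshot(name): name is "side" or "top"; returns the picture (400x640x3 uint8, blue, green, red); there is no depth.
- ctrl.get_calibration(name): a dict with "fx", "fy", "cx", "cy" (pixels), "R" (3x3) and "t" (3): a world point X has camera coordinates R X + t. Camera axes: x right, y down, z forward; pixel columns grow to the right and rows downward; lengths in m; the calibration is good to about 2 mm. A picture is of the moment at which its call begins. get_calibration takes no time and is no camera call.
- ctrl.close_job(): hands the job in, once; it reports no verdict.
Trained networks look in the newest picture that a camera, given by its name, has taken for a name from the list of things; names that differ only in an ending like _2 or _b are one class to them, and where a whole thing is asked for, a point or a joint stands for the part that bears it (a point fixed in the world has none). Each returns a list of dicts, best first, with "confidence" (0 to 1); they miss things now and then, are a little off and sometimes report something else, mostly with a low value. They report only what shows in the picture. A call takes as long as a camera call. They do not tell look-alikes from the thing itself.
- ctrl.cut_out(camera, name): "pixels" (400x640 bool, what is visible of it) and "pixel" ([column, row] in pixels, amid what is visible of it).
- ctrl.landmark_of(camera, name): "pixel" ([column, row] in pixels: a listed point, or the origin of a listed thing).
The state is a dict: "clock": time; "joint_pos": joint angles; "qvel": joint speeds; "tau": joint torques, N m; "tool_pos": TCP position; "orientation": TCP orientation; "force": force on the tool from outside, world axes, zero at the start; "moment": the same for the moment, N m; "opening": finger opening in m.
Only numpy, scipy, OpenCV 4.12 (cv2) and the standard library are available. Lean on these libraries where they do the work, as an engineer would, in place of code of your own. Each camera call takes 0.05 s, during which the arm holds its last target. There are 200 camera calls.

### The job

Slide the top tile off the stack sideways and across onto the bed of the tile printing base, without lifting it and without shifting the tiles below, then push it fully home into the corner so that it lies flat and square, touching both guides. Push and press gently: bisque chips easily, and the guides are already set for this job and only lightly clamped, so they must not be shifted; leave everything else where it is.

Things in the scene. Friction and masses are not known exactly. Their poses are not given: they have to be found in the camera images.
- press: The tile printing base, fixed: a dark board on feet, x from -125 to +125 mm, y from -70 mm (its open feeding edge, facing the stack) to +175 mm; its flat top, the bed, is 32 mm above the table. Origin on the table, under the middle of the printing place; +y is the feeding direction. Two low metal guide strips on the bed, 6 mm high and 14 mm wide, form a corner round the printing place.
- bed (a point): Point on the bed's upper surface right above the printing base's origin, same axes. The END guide's stop face looks to -y and is 86 mm long (x from -43 to +43 mm); it has been set by hand anywhere from y = +46 to +62 mm, and nothing but touch or sight tells where. It is held by thumb-screws and slips if pushed with more than about 12 N.
- side_mid (a point): Point on the bed at x = +54 mm, y = 0 of the printing base: the middle setting of the SIDE guide. Its stop face looks to -x and is 78 mm long (y from -39 to +39 mm); it has been set by hand anywhere from x = +46 to +62 mm, and nothing but touch or sight tells where. It is held by thumb-screws and slips if pushed with more than about 12 N.
- screen_top (a point): Middle of the upper edge of the printing screen's frame (260 mm wide along the base's x), about 340 mm above the table. The frame is raised, fixed, and leans away towards +y from the hinge clamps, which stand on the base beyond y = +135 mm. Leave it so.
- tile_top: The TOP tile of the stack, unglazed fired clay (bisque), 108 x 108 x 10 mm, 0.15 to 0.28 kg, square edges; origin at its centre, half-way through its thickness; x and y along its sides, within 0.1 rad of the base's axes. Too wide to be gripped. Its underside starts 1.5 to 4.5 mm above the bed, so it steps down as it leaves the stack. Sliding it takes 1 to 3 N, more if pressed down.
- stack_foot (a point): Where the stack stands: centre of the top of a fixed plywood packing board, 122 x 112 mm, 3.5 to 6.5 mm high. It lies at y = -156 to -150 mm and x = -42 to -30 mm of the printing base, so that the top tile, slid straight along the base's +y, passes clear of the side guide. At least 25 mm stay free between the stack and a tile that is home.
- tile_second: The tile right under the top one, same size; origin at its centre. The tiles are not quite flush: edges stand up to 6 mm in or out of each other, turned up to 5 degrees.
- tile_third: The third tile from the top, same size; origin at its centre.
- tile_bottom: The lowest of the four tiles, same size; origin at its centre.
- squeegee: Bystander: squeegee lying on the table before the base (on its -x side), wooden handle 34 x 160 x 24 mm with a rubber blade reaching 42 mm to its +x; origin under the handle's centre, long side along its y.
- pot_a: Bystander: pot of colour, 44 mm across, 62 mm high, on the far (+x) side of the base; origin under its centre.
- pot_b: Bystander: pot of colour, 52 mm across, 75 mm high; origin under its centre.
- trial_tile: Bystander: small painted trial tile 75 x 50 x 10 mm lying on the table beyond (+x of) the stack; origin under its centre.
- tape: Bystander: roll of tape lying flat, 72 mm across, 22 mm high, on the -x side of the base; origin under its centre.
- brush_jar: Bystander: clear jar, 76 mm across, 95 mm high, with brushes standing up to 190 mm; origin under its centre.
- brush: Bystander: brush 170 mm long lying on the table; origin under its middle, handle along its -x.
Mind the look-alikes: they are no part of the job. Leave any black or turquoise look-alike of the tile_top alone.

How it is judged (in metres and radians):
On the way:
1. the top tile has been slid off the stack and lies flat on the bed (height (world z) of tile_top between 0.0355 and 0.0385 m and angle between tile_top's own z axis and vertical below 0.02 rad and y of tile_top in the frame of press above -0.03 m), for 0.1 s.
At the end, for the whole second after the job is handed in: The former top tile lies at rest flat on the bed, less than 1.5 mm from each guide's stop face and square to them within 0.02 rad; the three other tiles are within 4 mm of where they stood, the two guides within 1.5 mm of their setting and the bystanders within 10 mm (y of end_guide_c0 in the frame of tile_top below 0.0625 m and x of side_guide_c0 in the frame of tile_top below 0.0625 m and angle between the x axis of tile_top and the x axis of press, either way round below 0.02 rad and height (world z) of tile_top between 0.0355 and 0.0385 m and angle between tile_top's own z axis and vertical below 0.02 rad and linear speed of tile_top below 0.01 m/s and distance of each of end_guide_c0, side_guide_c0 from where it was at the start of the episode below 0.0015 m and distance of each of tile_second, tile_third, tile_bottom from where it was at the start of the episode below 0.004 m and distance of each of squeegee, pot_a, pot_b, trial_tile, tape, brush_jar, brush from where it was at the start of the episode below 0.01 m); the robot touches nothing.
It fails at once if the fingers push or press a tile with more than 20 N (contact force between the fingers and tile_top above 20 N or contact force between the fingers and tile_second above 20 N or contact force between the fingers and tile_third above 20 N or contact force between the fingers and tile_bottom above 20 N).
It fails at once if the top tile is lifted (its centre rises more than 10 mm above the stack's top layer) or tipped more than 0.2 rad (height (world z) of tile_top above 0.052 m or angle between tile_top's own z axis and vertical above 0.2 rad).
It fails at once if a guide is pushed out of its setting by more than 1.5 mm (distance of any of end_guide_c0, side_guide_c0 from where it was at the start of the episode above 0.0015 m).
It fails at once if a tile below is shifted by more than 4 mm (distance of any of tile_second, tile_third, tile_bottom from where it was at the start of the episode above 0.004 m).
It fails at once if a bystander is moved by more than 10 mm (distance of any of squeegee, pot_a, pot_b, trial_tile, tape, brush_jar, brush from where it was at the start of the episode above 0.01 m).
It also fails if it takes over 69 s, if anything falls off the work surface, if the arm or the gripper's body presses on something with over 40 N, if the wrist force passes 120 N, or if a joint passes its speed limit or range.

## Working session

There is one attempt and no reset: what is moved stays moved. The work goes in short steps, Python scripts to look and compute and a tool call to move; the robot and the scene stay as the last step left them, time stands still between calls to the robot, and variables do not carry over. Pictures are saved under pics/ and viewed, about 8 in all and at most 12, crops included, and the job is handed in when it is done.

Besides the shell and the picture viewer there is one more tool, called after "Request:" by a JSON object that holds its "api" and its "payload", one argument or row to a line. drive_tool: Moves the arm, as the interface text tells. Its arguments: {"type":"object","properties":{"plan":{"type":"array","items":{"type":"array"}}},"required":["plan"]}

```bash
ls; mkdir -p pics
cat > h.py <<'E'
import numpy as np, cv2
from plant import ctrl
def px(cam,X):
    c=ctrl.get_calibration(cam); p=np.array(c["R"])@np.array(X,float)+np.array(c["t"])
    return np.array([c["fx"]*p[0]/p[2]+c["cx"],c["fy"]*p[1]/p[2]+c["cy"]])
def at(cam,uv,z):
    c=ctrl.get_calibration(cam);R=np.array(c["R"]);o=-R.T@np.array(c["t"])
    d=R.T@np.array([(uv[0]-c["cx"])/c["fx"],(uv[1]-c["cy"])/c["fy"],1])
    return o+d*(z-o[2])/d[2]
E
python3 - <<'E'
from h import *
np.set_printoptions(precision=4,suppress=True)
print(ctrl.get_obs())
for n in ("top","side"):
    cv2.imwrite(f"pics/{n}0.png",ctrl.snapshot(n)); c=ctrl.get_calibration(n); print(n,-np.array(c["R"]).T@np.array(c["t"]),c["fx"])
for n,z in (("press",0),("bed",.032),("side_mid",.032),("tile_top",.04),("stack_foot",.005),("squeegee",0),("screen_top",.34),("brush_jar",0),("tape",0)):
    for cam in ("top","side"):
        for r in ctrl.landmark_of(cam,n)[:2]: print(n,cam,r["pixel"],round(r["confidence"],2),at(cam,r["pixel"],z))
E
```

```text
pics
{'clock': 0.0, 'joint_pos': array([ 89.2739,  20.5923,   0.6341,  -0.0204, -70.1336, -16.5085]), 'qvel': array([ 0.0261, -0.1016, -0.0017, -0.0129, -0.1337,  0.0598]), 'tau': array([  0.001 , -58.2716,  29.3057,   6.9972,   0.0072,  -0.0002]), 'tool_pos': array([0.1999, 0.6442, 0.2256]), 'orientation': array([  94.7212,   89.9063, -102.5204]), 'force': array([-0.1352,  0.086 ,  0.6721]), 'moment': array([-0.0113, -0.0112,  0.0002]), 'opening': 0.08762967599046904}
top [0.4474 0.0179 1.4107] 400.3270291161339
side [ 0.4218 -1.0036  0.8054] 369.83928357536723
press top [283.3, 191.8] 0.83 [0.5984 0.1289 0.    ]
press side [335.6, 235.6] 0.82 [0.5791 0.1205 0.    ]
bed top [296.0, 243.2] 0.58 [0.4182 0.0809 0.032 ]
bed side [338.8, 229.6] 0.88 [0.5894 0.1124 0.032 ]
side_mid top [279.9, 173.9] 0.69 [0.6573 0.1388 0.032 ]
side_mid side [352.6, 228.1] 0.85 [0.6416 0.117  0.032 ]
side_mid side [330.2, 253.5] 0.69 [ 0.5417 -0.0247  0.032 ]
tile_top top [375.3, 241.5] 0.64 [ 0.4252 -0.1902  0.04  ]
tile_top top [256.0, 281.9] 0.63 [0.2877 0.2144 0.04  ]
tile_top side [408.1, 294.5] 0.82 [ 0.7415 -0.2448  0.04  ]
tile_top side [329.2, 246.6] 0.64 [0.5414 0.0029 0.04  ]
squeegee top [250.6, 242.3] 0.81 [0.42   0.2412 0.    ]
squeegee top [301.8, 147.8] 0.29 [0.7567 0.0647 0.    ]
squeegee side [294.0, 221.4] 0.8 [0.427  0.2332 0.    ]
screen_top top [281.4, 195.8] 0.43 [0.5512 0.1071 0.34  ]
screen_top side [340.5, 125.9] 0.58 [0.6247 0.3696 0.34  ]
brush_jar top [426.8, 174.9] 0.63 [ 0.662  -0.3818  0.    ]
brush_jar side [390.5, 346.2] 0.59 [ 0.6578 -0.3821  0.    ]
tape top [296.5, 244.2] 0.44 [0.414  0.0806 0.    ]
tape side [290.3, 242.0] 0.69 [0.4094 0.0971 0.    ]
```

Run:
```python
import cv2
a=cv2.imread("pics/top0.png")[100:330,170:470]; cv2.imwrite("pics/top0c.png",cv2.resize(a,(780,598),interpolation=cv2.INTER_CUBIC))
a=cv2.imread("pics/side0.png")[110:365,240:480]; cv2.imwrite("pics/side0c.png",cv2.resize(a,(564,599),interpolation=cv2.INTER_CUBIC))
```

```text
(no output)
```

View pics/top0c.png

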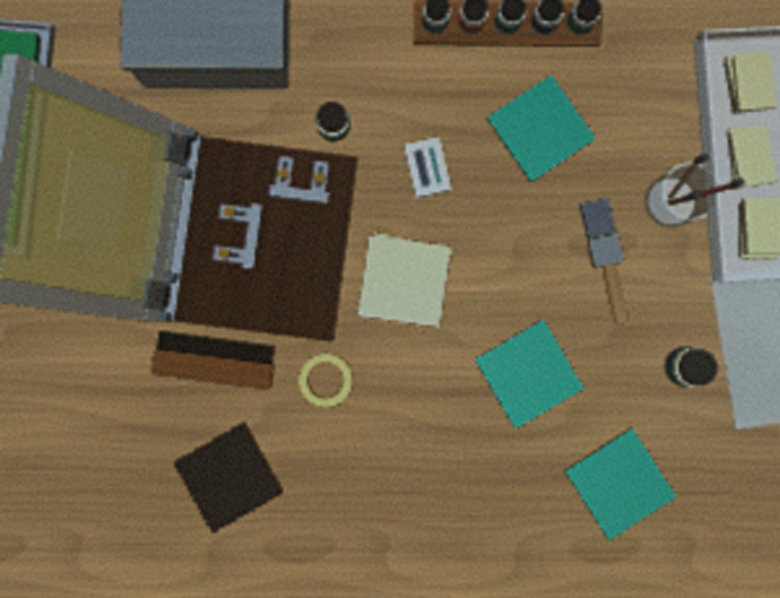

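View pics/side0c.png

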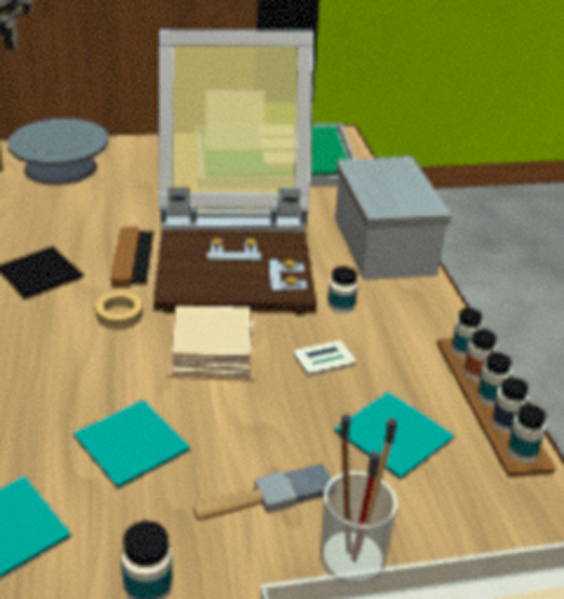

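The top view shows the cream stack at about (326,208) and the dark base at about (272,192). The end guide strip is around (269,191) and the side guide around (286,174). The side view confirms this, and the black and turquoise tiles are look-alikes. Next I'll fit the geometry.

```bash
cat > fit.py <<'E'
from h import *
from scipy.spatial.transform import Rotation as Ro
np.set_printoptions(precision=4,suppress=True)
def near(m,uv):
    n,l=cv2.connectedComponents(m.astype(np.uint8)); 
    ids=[i for i in range(1,n)]
    i=min(ids,key=lambda i:np.min(np.hypot(*(np.argwhere(l==i)-np.array(uv)[::-1]).T)) if (l==i).sum()>300 else 1e9)
    return (l==i)
def quad(m,eps=4):
    c=max(cv2.findContours(m.astype(np.uint8),cv2.RETR_EXTERNAL,cv2.CHAIN_APPROX_NONE)[0],key=cv2.contourArea)
    return c
def tile_top(im):  # cream tile in top view
    hsv=cv2.cvtColor(cv2.GaussianBlur(im,(3,3),0),cv2.COLOR_BGR2HSV)
    return hsv
E
python3 - <<'E'
from fit import *
im=cv2.imread("pics/top0.png")
hsv=tile_top(im)
for p in ((325,208),(325,195),(262,210),(290,205),(269,190),(340,240),(254,235)): print(p,im[p[1],p[0]],hsv[p[1],p[0]])
for cam,n in (("top","tile_top"),("top","press"),("side","press"),("top","tile_second")):
    for r in ctrl.cut_out(cam,n)[:3]:
        c=quad(r["pixels"]); print(cam,n,round(r["confidence"],2),r["pixel"],r["pixels"].sum(),cv2.approxPolyDP(c,4,True)[:,0].tolist())
o=ctrl.get_obs()
print(Ro.from_euler("xyz",o["orientation"],degrees=True).as_matrix())
E
```

```text
(325, 208) [152 177 166] [ 45  35 174]
(325, 195) [147 175 164] [ 43  39 175]
(262, 210) [23 33 49] [ 14 136  47]
(290, 205) [21 35 48] [ 13 130  49]
(269, 190) [38 43 51] [10 23 66]
(340, 240) [ 78 117 139] [ 19 112 139]
(254, 235) [20 29 31] [18 80 32]
top tile_top 0.94 [407.8, 284.8] 1012 [[413, 265], [388, 280], [403, 306], [429, 291]]
top tile_top 0.83 [371.0, 240.6] 967 [[378, 223], [353, 238], [367, 263], [393, 249]]
top tile_top 0.83 [258.7, 283.4] 954 [[264, 263], [237, 278], [252, 303], [277, 289]]
top press 0.95 [224.9, 184.2] 11308 [[171, 122], [158, 214], [298, 229], [306, 160], [249, 153]]
side press 0.55 [338.3, 184.2] 7742 [[308, 123], [305, 242], [373, 243], [372, 125]]
top tile_second 0.22 [250.6, 237.2] 818 [[231, 228], [231, 245], [274, 248], [273, 232]]
[[-0.     -0.2963 -0.9551]
 [ 0.     -0.9551  0.2963]
 [-1.     -0.      0.    ]]
```

```bash
cat >> fit.py <<'E'
from scipy.ndimage import map_coordinates,gaussian_filter1d
def edge(im,p,q,h=3.0,trim=.12,sign=0):
    """subpixel line near p-q: strongest luminance edge on each normal, robust line fit; returns refined end points and residual"""
    g=cv2.cvtColor(im,cv2.COLOR_BGR2GRAY).astype(float); p,q=np.array(p,float),np.array(q,float)
    d=(q-p)/np.linalg.norm(q-p); n=np.array([-d[1],d[0]]); s=np.arange(-h,h+.01,.1); pts=[]
    for t in np.linspace(trim,1-trim,40):
        P=(p+t*(q-p))[None]+s[:,None]*n
        v=gaussian_filter1d(map_coordinates(g,[P[:,1],P[:,0]],order=1),6)
        k=np.gradient(v); k=np.abs(k) if sign==0 else sign*k
        i=np.argmax(k[3:-3])+3; pts.append(P[i])
    vx,vy,x0,y0=cv2.fitLine(np.array(pts,np.float32),cv2.DIST_HUBER,0,.01,.001).ravel()
    L=np.array([vx,vy]);o=np.array([x0,y0]); r=np.abs((np.array(pts)-o)@np.array([-vy,vx]))
    return o+L*((p-o)@L),o+L*((q-o)@L),np.median(r)
def wl(im,cam,p,q,z,**k):
    a,b,r=edge(im,p,q,**k); A,B=at(cam,a,z)[:2],at(cam,b,z)[:2]; return A,B,r
E
python3 - <<'E'
from fit import *
im=cv2.imread("pics/top0.png"); si=cv2.imread("pics/side0.png")
def show(n,cam,img,p,q,z,**k):
    A,B,r=wl(img,cam,p,q,z,**k); d=B-A; print(n,cam,A,B,"dir",round(np.degrees(np.arctan2(d[1],d[0])),2),"res",round(r,2))
show("feed","top",im,(307.3,160.4),(298.1,230.8),.032)
show("+x","top",im,(248,152.7),(307.3,160.4),.032)
show("-x","top",im,(236.2,223.1),(298.1,230.8),.032)
for s in (0,1,-1):
  show("end%d"%s,"top",im,(270,178.8),(267.3,203.1),.038,sign=s,h=4)
  show("side%d"%s,"top",im,(273.8,175),(296.2,177.7),.038,sign=s,h=4)
A,B,C,D=(312.3,190),(343.5,194.6),(338.5,225.8),(308.5,221.2)
for n,p,q in (("lead",A,D),("t+x",A,B),("rear",B,C),("t-x",D,C)): show(n,"top",im,p,q,.045)
A,B,C,D=(315.3,241),(346.4,241),(346.4,258),(314,257.7)
for n,p,q in (("lead",D and A,B),("t+x",B,C),("rear",D,C),("t-x",A,D)): show(n,"side",si,p,q,.045)
for s in (0,1,-1): show("end%d"%s,"side",si,(328,219.8),(351.5,220.2),.035,sign=s)
show("-xedge","side",si,(308,210),(306.5,236),.032)
cv2.imwrite("pics/z0.png",np.hstack([cv2.resize(im[145:235,235:350],(460,360),interpolation=cv2.INTER_CUBIC),cv2.resize(si[200:275,300:380],(340,360),interpolation=cv2.INTER_CUBIC)]))
E
```

```text
feed top [0.7054 0.0444] [0.4607 0.0748] dir 172.92 res 0.08
+x top [0.7326 0.2504] [0.7076 0.0439] dir -96.89 res 0.09
-x top [0.4857 0.2866] [0.4603 0.0741] dir -96.84 res 0.1
end0 top [0.6391 0.172 ] [0.5552 0.1816] dir 173.49 res 0.13
side0 top [0.6532 0.1592] [0.6441 0.0819] dir -96.67 res 0.11
end1 top [0.6391 0.172 ] [0.5552 0.1816] dir 173.49 res 0.13
side1 top [0.6563 0.1593] [0.6558 0.0819] dir -90.4 res 1.34
end-1 top [0.6402 0.1791] [0.5567 0.1912] dir 171.78 res 0.82
side-1 top [0.6532 0.1592] [0.6441 0.0819] dir -96.67 res 0.11
lead top [0.6005 0.027 ] [0.494  0.0429] dir 171.51 res 0.14
t+x top [0.603  0.0256] [ 0.5839 -0.0808] dir -100.21 res 0.17
rear top [ 0.5855 -0.0783] [ 0.4782 -0.0634] dir 172.11 res 0.19
t-x top [0.4946 0.0382] [ 0.48   -0.0642] dir -98.09 res 0.17
lead side [0.4969 0.0394] [0.6042 0.0273] dir -6.46 res 0.05
t+x side [0.6002 0.0224] [ 0.5869 -0.0695] dir -98.23 res 0.08
rear side [ 0.4839 -0.0676] [ 0.5873 -0.0812] dir -7.48 res 0.05
t-x side [0.4937 0.0335] [ 0.482  -0.0571] dir -97.34 res 0.17
end0 side [0.5567 0.1787] [0.6459 0.1683] dir -6.68 res 0.03
end1 side [0.5588 0.1962] [0.6486 0.183 ] dir -8.38 res 0.14
end-1 side [0.5567 0.1787] [0.6459 0.1683] dir -6.68 res 0.03
-xedge side [0.4848 0.2621] [0.4631 0.0854] dir -97.02 res 0.06
```

View pics/z0.png

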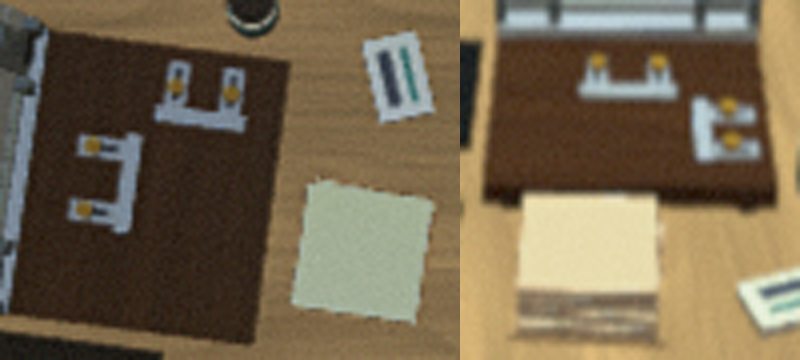

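Request:
{"api": "drive_tool", "payload": {
  "plan": [
    [[-0.074, 0.339, -0.241], [40, 0, 0], 0.65],
    [[-0.074, 0.339, -0.241], [40, 0, 0], 0.65],
    [[-0.074, 0.339, -0.241], [40, 0, 0], 0.65],
    [[-0.074, 0.339, -0.241], [40, 0, 0], 0.65],
    [[-0.074, 0.339, -0.241], [40, 0, 0], 0.65],
    [[-0.074, 0.339, -0.241], [40, 0, 0], 0.65],
    [[-0.074, 0.339, -0.241], [40, 0, 0], 0.65],
    [[-0.074, 0.339, -0.241], [40, 0, 0], 0.65],
    [[-0.074, 0.339, -0.241], [40, 0, 0], 0.65],
    [[-0.074, 0.339, -0.241], [40, 0, 0], 0.65],
    [[-0.074, 0.339, -0.241], [40, 0, 0], 0.65],
    [[-0.03, 0.62, -0.539], [79.7, 0, 0], 0.65],
    [[-0.03, 0.62, -0.539], [79.7, 0, 0], 0.65],
    [[-0.03, 0.62, -0.539], [79.7, 0, 0], 0.65],
    [[-0.03, 0.62, -0.539], [79.7, 0, 0], 0.65],
    [[-0.03, 0.62, -0.539], [79.7, 0, 0], 0.65],
    [[-0.03, 0.62, -0.539], [79.7, 0, 0], 0.65],
    [[-0.03, 0.62, -0.539], [79.7, 0, 0], 0.65],
    [[-0.03, 0.62, -0.539], [79.7, 0, 0], 0.65],
    [[-0.03, 0.62, -0.539], [79.7, 0, 0], 0.65]
  ]
}}

```text
clock: 2.87
tool_pos: [0.5138, -0.0774, 0.2606]
orientation: [-70.2, 89.9, 12.8]
force: [0.5, 2.3, 0.3]
opening: 0.0569
```

```bash
cat > go.py <<'E'
# python3 go.py x y z yaw_of_tool_y : shift and turn in tool axes to a world pose pointing down
import sys
from fit import *
PO=np.array([.5924,.1285]);ps=np.radians(-6.9);E=np.array([[np.cos(ps),np.sin(ps)],[-np.sin(ps),np.cos(ps)]])
def st():
    o=ctrl.get_obs(); M=Ro.from_euler("xyz",o["orientation"],degrees=True).as_matrix(); return o,M
def go(x,y,z,yaw):
    o,M=st(); a=np.radians(yaw); Y=np.array([np.cos(a),np.sin(a),0]); X=np.array([0,0,-1.]); T=np.c_[X,Y,np.cross(X,Y)]
    return M.T@(np.array([x,y,z])-o["tool_pos"]), Ro.from_matrix(M.T@T).as_rotvec(degrees=True)
if __name__=="__main__":
    o,M=st(); print("t",o["clock"],"tcp",o["tool_pos"],"yawY",np.degrees(np.arctan2(M[1,1],M[0,1])),"press",E@(o["tool_pos"][:2]-PO),"F",o["force"],"Fpress",E@o["force"][:2],"op",o["opening"])
    if len(sys.argv)>4: print(*go(*map(float,sys.argv[1:5])))
    if len(sys.argv)==4: # press x,y, z with present yaw target handled separately
        w=PO+E.T@np.array([float(sys.argv[1]),float(sys.argv[2])]); print("world",w)
E
python3 go.py 0.531 -0.107 0.12 -6.9
```

```text
t 2.8667 tcp [ 0.5138 -0.0774  0.2606] yawY 173.0526961850177 press [-0.0533 -0.2139] F [0.4931 2.2643 0.3077] Fpress [0.2175 2.3071] op 0.05692704670301954
[ 0.1406 -0.0206 -0.0273] [179.9527   0.0842  -0.0302]
```

Request:
{"api": "drive_tool", "payload": {
  "plan": [
    [[0.1, -0.0206, -0.0273], [0, 0, 0], 0.65],
    [[0.14, -0.0206, -0.0273], [0, 0, 0], 0.65],
    [[0.14, -0.0206, -0.0273], [0, 0, 0], 0.65],
    [[0.14, -0.0206, -0.0273], [0, 0, 0], 0.65],
    [[0.14, -0.0206, -0.0273], [0, 0, 0], 0.65],
    [[0.14, -0.0206, -0.0273], [0, 0, 0], 0.65]
  ]
}}

```text
clock: 3.37
tool_pos: [0.5308, -0.1073, 0.1202]
orientation: [121.0, 89.9, -156.0]
force: [0.4, 0.0, 1.0]
opening: 0.0571
```

```bash
python3 go.py 0.531 -0.107 0.0405 173.1
python3 - <<'E'
from h import *
s=ctrl.snapshot("side"); t=ctrl.snapshot("top")
cv2.imwrite("pics/a1.png",np.hstack([cv2.resize(t[145:265,235:350],(345,360),interpolation=cv2.INTER_CUBIC),cv2.resize(s[180:290,280:400],(393,360),interpolation=cv2.INTER_CUBIC)]))
E
```

```text
t 3.3667 tcp [ 0.5308 -0.1073  0.1202] yawY 173.0339756521217 press [-0.0329 -0.2415] F [0.3719 0.0473 0.9997] Fpress [0.3635 0.0917] op 0.057113231469621814
[ 0.0797 -0.0003  0.0004] [-0.066  -0.0403 -0.0672]
```

View pics/a1.png

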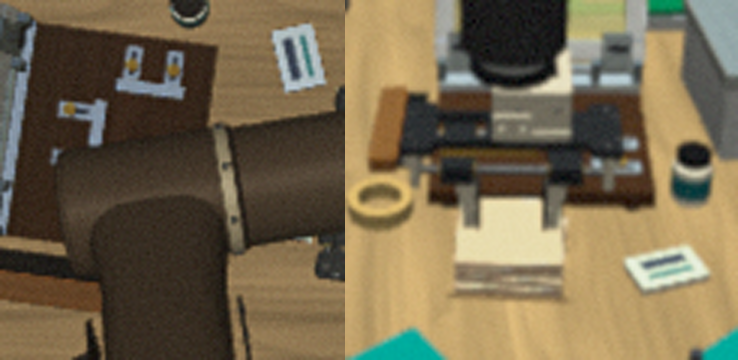

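The fingers hover square behind the stack, with tips at about (470,215) and (552,215) in the side crop. I'll descend and then creep forward.

Request:
{"api": "drive_tool", "payload": {
  "plan": [
    [[0.04, 0, 0], [0, 0, 0], 0.65],
    [[0.065, 0, 0], [0, 0, 0], 0.65],
    [[0.075, 0, 0], [0, 0, 0], 0.65],
    [[0.0795, 0, 0], [0, 0, 0], 0.65],
    [[0.0795, 0, 0], [0, 0, 0], 0.65],
    [[0.0795, 0, 0.006], [0, 0, 0], 0.65],
    [[0.0795, 0, 0.012], [0, 0, 0], 0.65],
    [[0.0795, 0, 0.015], [0, 0, 0], 0.65],
    [[0.0795, 0, 0.015], [0, 0, 0], 0.65]
  ]
}}

```text
clock: 4.22
tool_pos: [0.5354, -0.0908, 0.0442]
orientation: [-79.4, 89.7, 3.7]
force: [0.1, -0.6, -0.3]
opening: 0.0571
```

```bash
python3 go.py
```

```text
t 4.2167 tcp [ 0.5354 -0.0908  0.0442] yawY 173.15621046034522 press [-0.0303 -0.2246] F [ 0.1386 -0.5891 -0.2846] Fpress [ 0.2084 -0.5682] op 0.057110644191574196
```

Request:
{"api": "drive_tool", "payload": {
  "plan": [
    [[0.0037, 0, 0], [0, 0, 0], 0.65],
    [[0.0037, 0, 0], [0, 0, 0], 0.65],
    [[0.0037, 0, 0], [0, 0, 0], 0.65]
  ]
}}

```text
clock: 4.47
tool_pos: [0.5352, -0.0909, 0.0404]
orientation: [-79.7, 89.7, 3.5]
force: [0.7, -0.6, -0.5]
opening: 0.0572
```

```bash
python3 go.py
```

```text
t 4.4667 tcp [ 0.5352 -0.0909  0.0404] yawY 173.15772925729507 press [-0.0304 -0.2247] F [ 0.6569 -0.6002 -0.4791] Fpress [ 0.7242 -0.5169] op 0.05717742024205815
```

Request:
{"api": "drive_tool", "payload": {
  "plan": [
    [[0, 0, 0.002], [0, 0, 0], 0.65],
    [[0, 0, 0.004], [0, 0, 0], 0.65],
    [[0, 0, 0.006], [0, 0, 0], 0.65],
    [[0, 0, 0.008], [0, 0, 0], 0.65],
    [[0, 0, 0.01], [0, 0, 0], 0.65],
    [[0, 0, 0.012], [0, 0, 0], 0.65],
    [[0, 0, 0.014], [0, 0, 0], 0.65]
  ]
}}

```text
clock: 5.05
tool_pos: [0.5368, -0.0769, 0.0404]
orientation: [-81.1, 89.7, 2.0]
force: [0.2, -1.0, 0.1]
opening: 0.0568
```

```bash
python3 go.py
```

```text
t 5.05 tcp [ 0.5368 -0.0769  0.0404] yawY 173.15983328813866 press [-0.0305 -0.2106] F [ 0.1604 -0.9791  0.1179] Fpress [ 0.2769 -0.9528] op 0.056774174103740735
```

Request:
{"api": "drive_tool", "payload": {
  "plan": [
    [[0, 0, 0.0025], [0, 0, 0], 0.65],
    [[0, 0, 0.005], [0, 0, 0], 0.65],
    [[0, 0, 0.0075], [0, 0, 0], 0.65],
    [[0, 0, 0.01], [0, 0, 0], 0.65],
    [[0, 0, 0.0125], [0, 0, 0], 0.65],
    [[0, 0, 0.015], [0, 0, 0], 0.65],
    [[0, 0, 0.0175], [0, 0, 0], 0.65],
    [[0, 0, 0.02], [0, 0, 0], 0.65]
  ]
}}

```text
clock: 5.72
tool_pos: [0.5392, -0.0567, 0.0404]
orientation: [-81.1, 89.7, 2.0]
force: [-0.1, -0.9, -0.4]
opening: 0.0572
```

```bash
python3 go.py;  python3 - <<'E'
from h import *
s=ctrl.snapshot("side"); t=ctrl.snapshot("top")
cv2.imwrite("pics/a2.png",np.hstack([cv2.resize(t[145:265,235:350],(345,360),interpolation=cv2.INTER_CUBIC),cv2.resize(s[190:275,290:380],(382,360),interpolation=cv2.INTER_CUBIC)]))
E
```

```text
t 5.7167 tcp [ 0.5392 -0.0567  0.0404] yawY 173.16272135435054 press [-0.0306 -0.1903] F [-0.1242 -0.874  -0.417 ] Fpress [-0.0183 -0.8826] op 0.05723133881426064
```

View pics/a2.png

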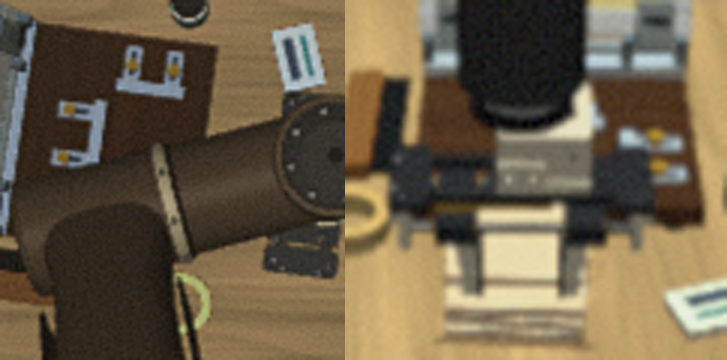

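The top tile has slid ahead of the fingers (contact line at about (515,282) in the side crop), and the second tile shows behind it, undisturbed. I'll continue with the tip slightly lower.

Request:
{"api": "drive_tool", "payload": {
  "plan": [
    [[0.0005, 0, 0.003], [0, 0, 0], 0.65],
    [[0.001, 0, 0.006], [0, 0, 0], 0.65],
    [[0.001, 0, 0.009], [0, 0, 0], 0.65],
    [[0.001, 0, 0.012], [0, 0, 0], 0.65],
    [[0.001, 0, 0.015], [0, 0, 0], 0.65],
    [[0.001, 0, 0.018], [0, 0, 0], 0.65],
    [[0.001, 0, 0.021], [0, 0, 0], 0.65],
    [[0.001, 0, 0.024], [0, 0, 0], 0.65],
    [[0.001, 0, 0.027], [0, 0, 0], 0.65],
    [[0.001, 0, 0.03], [0, 0, 0], 0.65],
    [[0.001, 0, 0.033], [0, 0, 0], 0.65],
    [[0.001, 0, 0.036], [0, 0, 0], 0.65],
    [[0.001, 0, 0.039], [0, 0, 0], 0.65],
    [[0.001, 0, 0.042], [0, 0, 0], 0.65],
    [[0.001, 0, 0.045], [0, 0, 0], 0.65],
    [[0.001, 0, 0.048], [0, 0, 0], 0.65],
    [[0.001, 0, 0.051], [0, 0, 0], 0.65],
    [[0.001, 0, 0.054], [0, 0, 0], 0.65],
    [[0.001, 0, 0.057], [0, 0, 0], 0.65],
    [[0.001, 0, 0.06], [0, 0, 0], 0.65]
  ]
}}

```text
clock: 7.48
tool_pos: [0.5468, 0.0026, 0.0401]
orientation: [-87.4, 89.7, -4.2]
force: [-0.2, -5.3, 6.3]
opening: 0.0569
```

```bash
python3 go.py
```

```text
t 7.4833 tcp [0.5468 0.0026 0.0401] yawY 173.19597160268316 press [-0.0302 -0.1304] F [-0.2236 -5.3234  6.2646] Fpress [ 0.4175 -5.3117] op 0.05687654441950373
```

Run:
```python
from h import *
s=ctrl.snapshot("side")
cv2.imwrite("pics/a3.png",cv2.resize(s[200:270,300:370],(600,600),interpolation=cv2.INTER_CUBIC))
for z in (.03,.035,.04,.045): print(z,[px("side",[0.5468+dx*.9928+.12*-.0095,0.0026-.12*dx-.0095,z]) for dx in (-.03,.03)])
```

```text
0.03 [array([321.93778217, 250.52218446]), array([339.59557328, 250.75219147])]
0.035 [array([321.93420709, 249.34510988]), array([339.62712598, 249.57440025])]
0.04 [array([321.93061776, 248.16334691]), array([339.65880449, 248.39191311])]
0.045 [array([321.92701411, 246.97686748]), array([339.69060956, 247.20470189])]
```

View pics/a3.png

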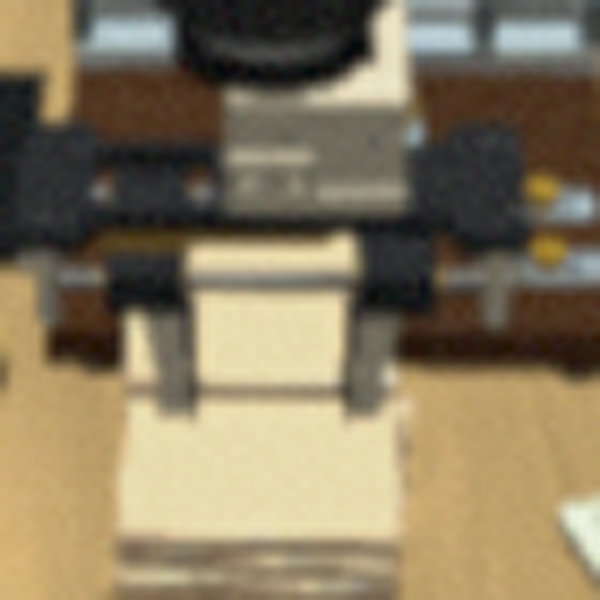

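The contact line is square at about (270,390) and the lower tiles look unshifted. The upward force appears to be the tipping tile dragging on the fingers, so I'll ease up 1 mm and continue slowly.

Request:
{"api": "drive_tool", "payload": {
  "plan": [
    [[-0.0008, 0, 0], [0, 0, 0], 0.65],
    [[-0.001, 0, 0.0005], [0, 0, 0], 0.65],
    [[-0.001, 0, 0.002], [0, 0, 0], 0.65],
    [[-0.001, 0, 0.004], [0, 0, 0], 0.65],
    [[-0.001, 0, 0.006], [0, 0, 0], 0.65]
  ]
}}

```text
clock: 7.95
tool_pos: [0.5475, 0.0091, 0.0411]
orientation: [-86.7, 89.7, -3.5]
force: [-1.1, -2.1, 0.2]
opening: 0.0569
```

```bash
python3 go.py
```

```text
t 7.95 tcp [0.5475 0.0091 0.0411] yawY 173.19456891986982 press [-0.0302 -0.1239] F [-1.0919 -2.0647  0.1677] Fpress [-0.836 -2.181] op 0.05685951326832959
```

Request:
{"api": "drive_tool", "payload": {
  "plan": [
    [[0.0, 0, 0.002], [0, 0, 0], 0.65],
    [[0.0003, 0, 0.004], [0, 0, 0], 0.65],
    [[0.0006, 0, 0.006], [0, 0, 0], 0.65],
    [[0.0009, 0, 0.008], [0, 0, 0], 0.65],
    [[0.0012, 0, 0.01], [0, 0, 0], 0.65],
    [[0.0015, 0, 0.012], [0, 0, 0], 0.65]
  ]
}}

```text
clock: 8.45
tool_pos: [0.5493, 0.0206, 0.0403]
orientation: [-94.6, 89.6, -11.4]
force: [-1.8, -7.4, 10.2]
opening: 0.057
```

```bash
python3 go.py
```

```text
t 8.45 tcp [0.5493 0.0206 0.0403] yawY 173.22896980985533 press [-0.0298 -0.1123] F [-1.7873 -7.3849 10.155 ] Fpress [-0.8872 -7.5461] op 0.056959934818461976
```

Request:
{"api": "drive_tool", "payload": {
  "plan": [
    [[-0.0008, 0, 0], [0, 0, 0], 0.65],
    [[-0.0008, 0, 0], [0, 0, 0], 0.65],
    [[-0.0008, 0, 0.002], [0, 0, 0], 0.65],
    [[-0.0008, 0, 0.003], [0, 0, 0], 0.65]
  ]
}}

```text
clock: 8.78
tool_pos: [0.5497, 0.0237, 0.0412]
orientation: [-96.0, 89.6, -12.8]
force: [0.4, -3.1, 3.8]
opening: 0.0569
```

```bash
python3 go.py
```

```text
t 8.7833 tcp [0.5497 0.0237 0.0412] yawY 173.22885867006568 press [-0.0298 -0.1092] F [ 0.3697 -3.0554  3.7985] Fpress [ 0.7341 -2.9888] op 0.0569326201227788
```

Request:
{"api": "drive_tool", "payload": {
  "plan": [
    [[0, 0, -0.002], [0, 0, 0], 0.65],
    [[0, 0, -0.004], [0, 0, 0], 0.65],
    [[0, 0, -0.004], [0, 0, 0], 0.65]
  ]
}}

```text
clock: 9.03
tool_pos: [0.549, 0.0197, 0.0409]
orientation: [-94.3, 89.6, -11.1]
force: [0.3, -0.4, -0.0]
opening: 0.0571
```

```bash
python3 go.py
```

```text
t 9.0333 tcp [0.549  0.0197 0.0409] yawY 173.21564451839473 press [-0.03   -0.1132] F [ 0.3154 -0.3544 -0.0439] Fpress [ 0.3557 -0.314 ] op 0.05706394847790812
```

Request:
{"api": "drive_tool", "payload": {
  "plan": [
    [[0.0005, 0, 0], [0, 0, 0], 0.65],
    [[0.001, 0, 0], [0, 0, 0], 0.65],
    [[0.001, 0, 0], [0, 0, 0], 0.65]
  ]
}}

```text
clock: 9.28
tool_pos: [0.5489, 0.0197, 0.0397]
orientation: [-94.5, 89.7, -11.3]
force: [-0.3, 0.1, -0.1]
opening: 0.0572
```

```bash
python3 go.py
```

```text
t 9.2833 tcp [0.5489 0.0197 0.0397] yawY 173.21254104956674 press [-0.0301 -0.1132] F [-0.2949  0.1174 -0.1014] Fpress [-0.3069  0.0812] op 0.05718661316069053
```

The tips are free at 39.7 mm, so the vertical force came from the tile edge alone. I'll advance again at that height.

Request:
{"api": "drive_tool", "payload": {
  "plan": [
    [[0, 0, 0.002], [0, 0, 0], 0.65],
    [[0, 0, 0.004], [0, 0, 0], 0.65],
    [[0, 0, 0.006], [0, 0, 0], 0.65],
    [[0, 0, 0.008], [0, 0, 0], 0.65],
    [[0, 0, 0.01], [0, 0, 0], 0.65]
  ]
}}

```text
clock: 9.7
tool_pos: [0.55, 0.0297, 0.0397]
orientation: [-97.5, 89.7, -14.3]
force: [-0.2, -1.7, -0.3]
opening: 0.057
```

```bash
python3 go.py
```

```text
t 9.7 tcp [0.55   0.0297 0.0397] yawY 173.21714510539363 press [-0.0302 -0.1031] F [-0.248  -1.6691 -0.3174] Fpress [-0.0456 -1.6868] op 0.0570010540581834
```

Request:
{"api": "drive_tool", "payload": {
  "plan": [
    [[0, 0, 0.002], [0, 0, 0], 0.65],
    [[0, 0, 0.004], [0, 0, 0], 0.65],
    [[0, 0, 0.006], [0, 0, 0], 0.65],
    [[0, 0, 0.008], [0, 0, 0], 0.65],
    [[0, 0, 0.01], [0, 0, 0], 0.65],
    [[0, 0, 0.012], [0, 0, 0], 0.65],
    [[0, 0, 0.014], [0, 0, 0], 0.65]
  ]
}}

```text
clock: 10.28
tool_pos: [0.5517, 0.0438, 0.0397]
orientation: [-98.2, 89.7, -15.0]
force: [-0.3, -0.5, 0.5]
opening: 0.0572
```

```bash
python3 go.py
```

```text
t 10.2833 tcp [0.5517 0.0438 0.0397] yawY 173.21677529128354 press [-0.0303 -0.089 ] F [-0.3291 -0.5097  0.5074] Fpress [-0.2654 -0.5456] op 0.05718587703979783
```

Run:
```python
from h import *
s=ctrl.snapshot("side");t=ctrl.snapshot("top")
cv2.imwrite("pics/a4.png",np.hstack([cv2.resize(t[145:235,235:325],(400,400),interpolation=cv2.INTER_CUBIC),cv2.resize(s[195:265,305:375],(400,400),interpolation=cv2.INTER_CUBIC)]))
```

```text
(no output)
```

View pics/a4.png

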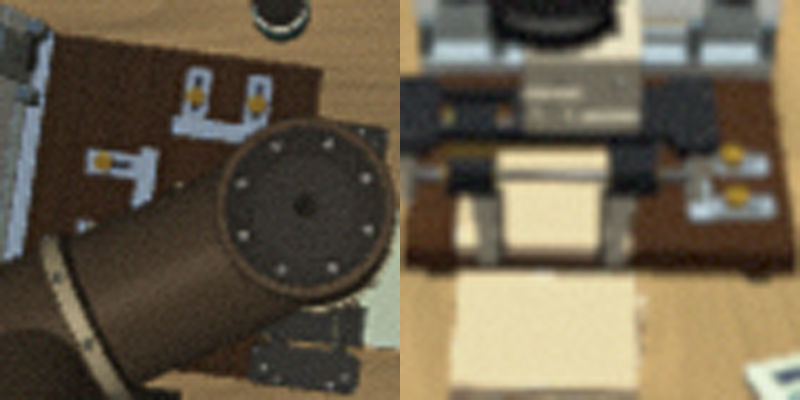

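The tile is on the bed, with its rear edge along the fingers near the feeding edge (side crop row ~250). I'll back off 2 mm, lower to about 37.7 mm, then push on to just short of the end guide.

Request:
{"api": "drive_tool", "payload": {
  "plan": [
    [[0, 0, -0.003], [0, 0, 0], 0.65],
    [[0.001, 0, -0.003], [0, 0, 0], 0.65],
    [[0.002, 0, -0.003], [0, 0, 0], 0.65],
    [[0.002, 0, -0.001], [0, 0, 0], 0.65],
    [[0.002, 0, 0.001], [0, 0, 0], 0.65],
    [[0.002, 0, 0.003], [0, 0, 0], 0.65],
    [[0.002, 0, 0.005], [0, 0, 0], 0.65],
    [[0.002, 0, 0.007], [0, 0, 0], 0.65],
    [[0.002, 0, 0.009], [0, 0, 0], 0.65],
    [[0.002, 0, 0.011], [0, 0, 0], 0.65],
    [[0.002, 0, 0.0115], [0, 0, 0], 0.65]
  ]
}}

```text
clock: 11.3
tool_pos: [0.5532, 0.0557, 0.0376]
orientation: [-96.2, 89.7, -13.0]
force: [0.5, -1.8, -0.2]
opening: 0.0568
```

```bash
python3 go.py
```

```text
t 11.3 tcp [0.5532 0.0557 0.0376] yawY 173.25091088820616 press [-0.0302 -0.0769] F [ 0.4834 -1.8268 -0.172 ] Fpress [ 0.6993 -1.7555] op 0.05684100273415118
```

Run:
```python
from go import *
print(ctrl.get_obs()["joint_pos"])
w=PO+E.T@np.array([-.113,-.0134]); print(w,*go(*w,.0375,83.1))
```

```text
[ 26.0864  20.5766 -27.8908   0.3175 -41.2748 -33.0738]
[0.4786 0.1288] [-0.0004  0.0826  0.0638] [90.1505  0.2318  0.2877]
```

Request:
{"api": "drive_tool", "payload": {
  "plan": [
    [[0, 0, -0.012], [0, 0, 0], 0.65],
    [[-0.035, 0, -0.012], [0, 0, 0], 0.65],
    [[-0.07, 0, -0.012], [0, 0, 0], 0.65],
    [[-0.08, 0.02, 0], [8, 0, 0], 0.65],
    [[-0.08, 0.04, 0.03], [20, 0, 0], 0.65],
    [[-0.08, 0.06, 0.05], [30, 0, 0], 0.65],
    [[-0.08, 0.0826, 0.0638], [45, 0, 0], 0.65],
    [[-0.08, 0.0826, 0.0638], [90.15, 0.23, 0.29], 0.65],
    [[-0.08, 0.0826, 0.0638], [90.15, 0.23, 0.29], 0.65],
    [[-0.08, 0.0826, 0.0638], [90.15, 0.23, 0.29], 0.65],
    [[-0.08, 0.0826, 0.0638], [90.15, 0.23, 0.29], 0.65],
    [[-0.08, 0.0826, 0.0638], [90.15, 0.23, 0.29], 0.65],
    [[-0.08, 0.0826, 0.0638], [90.15, 0.23, 0.29], 0.65],
    [[-0.08, 0.0826, 0.0638], [90.15, 0.23, 0.29], 0.65],
    [[-0.08, 0.0826, 0.0638], [90.15, 0.23, 0.29], 0.65],
    [[-0.08, 0.0826, 0.0638], [90.15, 0.23, 0.29], 0.65],
    [[-0.08, 0.0826, 0.0638], [90.15, 0.23, 0.29], 0.65]
  ]
}}

```text
clock: 12.72
tool_pos: [0.4783, 0.1286, 0.1173]
orientation: [60.9, 90.0, 53.8]
force: [-0.5, -0.4, 0.6]
opening: 0.0569
```

```bash
python3 go.py .4786 .1288 .0375 83.1
python3 - <<'E'
from h import *
s=ctrl.snapshot("side");t=ctrl.snapshot("top"); cv2.imwrite("pics/t5.png",t); cv2.imwrite("pics/s5.png",s)
cv2.imwrite("pics/a5.png",np.hstack([cv2.resize(t[145:245,235:335],(400,400),interpolation=cv2.INTER_CUBIC),cv2.resize(s[190:270,300:380],(400,400),interpolation=cv2.INTER_CUBIC)]))
E
```

```text
t 12.7167 tcp [0.4783 0.1286 0.1173] yawY 82.85908826793289 press [-0.1133 -0.0136] F [-0.5109 -0.4112  0.5866] Fpress [-0.4578 -0.4696] op 0.05688533643347524
[0.0798 0.0002 0.0002] [-0.2409  0.0202 -0.036 ]
```

View pics/a5.png

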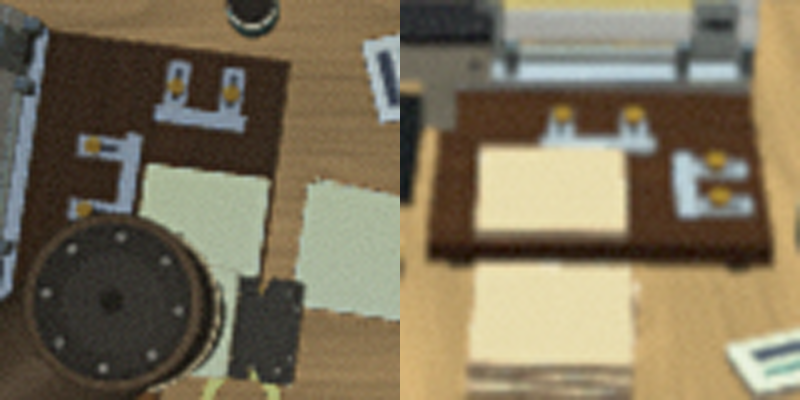

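Run:
```python
from go import *
t=cv2.imread("pics/t5.png");s=cv2.imread("pics/s5.png")
def show(n,cam,img,p,q,z,**k):
    A,B,r=wl(img,cam,p,q,z,**k); d=B-A; print(n,cam,"press mm",1e3*(E@(A-PO)),1e3*(E@(B-PO)),"dir",round(np.degrees(np.arctan2(d[1],d[0])),2),"res",round(r,2))
show("lead","top",t,(271.3,186.3),(270.2,198.7),.042,h=2.5)
show("+x","top",t,(271.3,186.3),(302.5,190),.042)
show("rear","top",t,(302.5,190),(300.5,213.7),.042)
show("lead","side",s,(317,219.6),(330,219.8),.042,h=2)
show("+x","side",s,(345,220),(345.4,236.4),.042)
show("-x","side",s,(316,219.6),(315,236.4),.042)
show("rear","side",s,(315,236.4),(345.4,236.4),.042)
show("endguide","top",t,(270,178.8),(268.5,188),.038,h=3)
show("sideg","top",t,(273.8,175),(296.2,177.7),.038,h=4,sign=-1)
```

```text
lead top press mm [15.476  41.6411] [-27.3659  41.4134] dir 173.4 res 0.07
+x top press mm [18.1996 40.6649] [ 19.3332 -67.2279] dir -96.3 res 0.12
rear top press mm [ 16.305  -65.1536] [-65.4001 -65.1857] dir 173.12 res 0.11
lead side press mm [-83.2944  39.3852] [-33.8266  38.534 ] dir -7.89 res 0.02
+x side press mm [21.4347 33.5496] [ 19.8876 -72.9177] dir -97.73 res 0.02
-x side press mm [-88.5585  34.3192] [-88.5258 -74.8678] dir -96.88 res 0.11
rear side press mm [-86.4497 -69.8275] [ 21.3553 -69.6722] dir -6.82 res 0.08
endguide top press mm [40.955  50.3082] [ 9.4293 45.6777] dir -178.54 res 0.21
sideg top press mm [56.5673 37.806 ] [ 56.9936 -40.0598] dir -96.59 res 0.09
```

About a 7 mm gap to the end guide remains and the tile is square, so I'll descend and push toward the side guide.

Request:
{"api": "drive_tool", "payload": {
  "plan": [
    [[0.04, 0, 0], [-0.24, 0, 0], 0.65],
    [[0.065, 0, 0], [-0.24, 0, 0], 0.65],
    [[0.075, 0, 0], [-0.24, 0, 0], 0.65],
    [[0.0795, 0, 0], [-0.24, 0, 0], 0.65],
    [[0.0795, 0, 0], [-0.24, 0, 0], 0.65],
    [[0.0795, 0, 0], [-0.24, 0, 0], 0.65],
    [[0.0795, 0, 0], [-0.24, 0, 0], 0.65]
  ]
}}

```text
clock: 13.4
tool_pos: [0.4791, 0.1291, 0.0388]
orientation: [41.4, 89.9, 35.0]
force: [0.3, 0.3, 0.1]
opening: 0.0572
```

```bash
python3 go.py .4786 .1288 .0375 83.1
```

```text
t 13.4 tcp [0.4791 0.1291 0.0388] yawY 83.5713889272717 press [-0.1126 -0.013 ] F [0.3442 0.3168 0.1157] Fpress [0.3036 0.3559] op 0.057230860869072336
[ 0.0013 -0.0004 -0.0004] [ 0.4713  0.0967 -0.086 ]
```

Request:
{"api": "drive_tool", "payload": {
  "plan": [
    [[0.0012, 0, 0], [0.45, 0, 0], 0.65],
    [[0.0012, 0, 0.004], [0.45, 0, 0], 0.65],
    [[0.0012, 0, 0.008], [0.45, 0, 0], 0.65],
    [[0.0012, 0, 0.01], [0.45, 0, 0], 0.65],
    [[0.0012, 0, 0.012], [0.45, 0, 0], 0.65],
    [[0.0012, 0, 0.014], [0.45, 0, 0], 0.65],
    [[0.0012, 0, 0.016], [0.45, 0, 0], 0.65],
    [[0.0012, 0, 0.018], [0.45, 0, 0], 0.65],
    [[0.0012, 0, 0.02], [0.45, 0, 0], 0.65],
    [[0.0012, 0, 0.022], [0.45, 0, 0], 0.65],
    [[0.0012, 0, 0.024], [0.45, 0, 0], 0.65],
    [[0.0012, 0, 0.026], [0.45, 0, 0], 0.65],
    [[0.0012, 0, 0.028], [0.45, 0, 0], 0.65],
    [[0.0012, 0, 0.03], [0.45, 0, 0], 0.65]
  ]
}}

```text
clock: 14.57
tool_pos: [0.5091, 0.1257, 0.0376]
orientation: [42.6, 89.9, 35.7]
force: [-2.7, 0.7, 2.9]
opening: 0.0571
```

```bash
python3 go.py
```

```text
t 14.5667 tcp [0.5091 0.1257 0.0376] yawY 83.11459758144701 press [-0.0824 -0.0127] F [-2.6992  0.6996  2.8634] Fpress [-2.7637  0.3703] op 0.05713097385596617
```

Request:
{"api": "drive_tool", "payload": {
  "plan": [
    [[0, 0, 0.002], [0, 0, 0], 0.65],
    [[0, 0, 0.004], [0, 0, 0], 0.65],
    [[0, 0, 0.006], [0, 0, 0], 0.65],
    [[0, 0, 0.008], [0, 0, 0], 0.65],
    [[0, 0, 0.01], [0, 0, 0], 0.65],
    [[0, 0, 0.012], [0, 0, 0], 0.65],
    [[0, 0, 0.014], [0, 0, 0], 0.65],
    [[0, 0, 0.0155], [0, 0, 0], 0.65],
    [[0, 0, 0.016], [0, 0, 0], 0.65]
  ]
}}

```text
clock: 15.32
tool_pos: [0.5252, 0.1238, 0.0376]
orientation: [41.5, 89.9, 34.6]
force: [-3.9, -0.2, 3.2]
opening: 0.057
```

```bash
python3 go.py
```

```text
t 15.3167 tcp [0.5252 0.1238 0.0376] yawY 83.11265371526166 press [-0.0661 -0.0127] F [-3.8863 -0.1962  3.1646] Fpress [-3.8346 -0.6616] op 0.0569893499633427
```

Request:
{"api": "drive_tool", "payload": {
  "plan": [
    [[0, 0, 0.0005], [0, 0, 0], 0.65],
    [[0, 0, 0.001], [0, 0, 0], 0.65],
    [[0, 0, 0.0015], [0, 0, 0], 0.65],
    [[0, 0, 0.002], [0, 0, 0], 0.65]
  ]
}}

```text
clock: 15.65
tool_pos: [0.5272, 0.1236, 0.0376]
orientation: [40.9, 89.9, 34.0]
force: [-2.4, 0.1, 2.8]
opening: 0.0572
```

Request:
{"api": "drive_tool", "payload": {
  "plan": [
    [[0, 0, 0.0004], [0, 0, 0], 0.65],
    [[0, 0, 0.0008], [0, 0, 0], 0.65]
  ]
}}

```text
clock: 15.82
tool_pos: [0.528, 0.1235, 0.0376]
orientation: [41.5, 89.9, 34.6]
force: [-3.8, 1.2, 3.1]
opening: 0.0571
```

Request:
{"api": "drive_tool", "payload": {
  "plan": [
    [[0, 0, 0.0004], [0, 0, 0], 0.65],
    [[0, 0, 0.0008], [0, 0, 0], 0.65]
  ]
}}

```text
clock: 15.98
tool_pos: [0.5289, 0.1234, 0.0376]
orientation: [40.6, 89.9, 33.7]
force: [-3.0, 0.4, 2.9]
opening: 0.0571
```

Request:
{"api": "drive_tool", "payload": {
  "plan": [
    [[0, 0, 0.0003], [0, 0, 0], 0.65],
    [[0, 0, 0.0006], [0, 0, 0], 0.65]
  ]
}}

```text
clock: 16.15
tool_pos: [0.5295, 0.1233, 0.0376]
orientation: [41.7, 89.9, 34.8]
force: [-3.8, -0.2, 2.8]
opening: 0.057
```

Request:
{"api": "drive_tool", "payload": {
  "plan": [
    [[0, 0, 0.0003], [0, 0, 0], 0.65],
    [[0, 0, 0.0006], [0, 0, 0], 0.65]
  ]
}}

```text
clock: 16.32
tool_pos: [0.53, 0.1232, 0.0376]
orientation: [43.0, 89.9, 36.1]
force: [-4.2, 1.2, 3.1]
opening: 0.0572
```

Request:
{"api": "drive_tool", "payload": {
  "plan": [
    [[0, 0, 0.0003], [0, 0, 0], 0.65],
    [[0, 0, 0.0005], [0, 0, 0], 0.65]
  ]
}}

```text
clock: 16.48
tool_pos: [0.5301, 0.1232, 0.0376]
orientation: [55.9, 89.9, 49.0]
force: [-6.5, 2.1, 5.1]
opening: 0.0569
```

It's touching the side guide. I'll back off and go round to the rear edge.

Run:
```python
from go import *
o,M=st(); print(E@(o["tool_pos"][:2]-PO), np.degrees(np.arctan2(M[1,1],M[0,1])))
w=PO+E.T@np.array([.003,-.0865]); print(w,*go(*w,.038,173.1))
```

```text
[-0.0612 -0.0127] 83.11098028926239
[0.585  0.0423] [-0.0005 -0.0738  0.0642] [-89.989    0.1046  -0.0201]
```

Request:
{"api": "drive_tool", "payload": {
  "plan": [
    [[0, 0, -0.006], [0, 0, 0], 0.65],
    [[0, 0, -0.015], [0, 0, 0], 0.65],
    [[-0.035, 0, -0.015], [0, 0, 0], 0.65],
    [[-0.07, 0, -0.015], [0, 0, 0], 0.65],
    [[-0.08, -0.02, 0], [-8, 0, 0], 0.65],
    [[-0.08, -0.04, 0.03], [-20, 0, 0], 0.65],
    [[-0.08, -0.06, 0.05], [-30, 0, 0], 0.65],
    [[-0.08, -0.0738, 0.0642], [-45, 0, 0], 0.65],
    [[-0.08, -0.0738, 0.0642], [-90, 0.1, 0], 0.65],
    [[-0.08, -0.0738, 0.0642], [-90, 0.1, 0], 0.65],
    [[-0.08, -0.0738, 0.0642], [-90, 0.1, 0], 0.65],
    [[-0.08, -0.0738, 0.0642], [-90, 0.1, 0], 0.65],
    [[-0.08, -0.0738, 0.0642], [-90, 0.1, 0], 0.65],
    [[-0.08, -0.0738, 0.0642], [-90, 0.1, 0], 0.65],
    [[-0.08, -0.0738, 0.0642], [-90, 0.1, 0], 0.65],
    [[-0.08, -0.0738, 0.0642], [-90, 0.1, 0], 0.65],
    [[-0.08, -0.0738, 0.0642], [-90, 0.1, 0], 0.65],
    [[-0.08, -0.0738, 0.0642], [-90, 0.1, 0], 0.65]
  ]
}}

```text
clock: 17.98
tool_pos: [0.5846, 0.0423, 0.1175]
orientation: [-39.1, 90.0, 44.2]
force: [1.3, -0.4, -0.6]
opening: 0.0569
```

```bash
python3 go.py .585 .0423 .038 173.1
```

```text
t 17.9833 tcp [0.5846 0.0423 0.1175] yawY 173.3133436766927 press [ 0.0026 -0.0865] F [ 1.2742 -0.3512 -0.6134] Fpress [ 1.3071 -0.1956] op 0.05691143242675864
[ 0.0795 -0.0004  0.    ] [0.2133 0.0231 0.0187]
```

Request:
{"api": "drive_tool", "payload": {
  "plan": [
    [[0.03, 0, 0], [0, 0, 0], 0.65],
    [[0.055, 0, 0], [0, 0, 0], 0.65],
    [[0.07, 0, 0], [0, 0, 0], 0.65],
    [[0.076, 0, 0], [0, 0, 0], 0.65],
    [[0.078, 0, 0], [0, 0, 0], 0.65],
    [[0.0785, 0, 0], [0, 0, 0], 0.65],
    [[0.0785, 0, 0], [0, 0, 0], 0.65]
  ]
}}

```text
clock: 18.57
tool_pos: [0.5854, 0.0426, 0.0399]
orientation: [-63.0, 89.9, 20.3]
force: [0.4, 0.7, 0.8]
opening: 0.0572
```

```bash
python3 go.py .585 .0423 .038 173.1
```

```text
t 18.5667 tcp [0.5854 0.0426 0.0399] yawY 173.285616600726 press [ 0.0033 -0.0861] F [0.3739 0.6773 0.8345] Fpress [0.2899 0.7173] op 0.05716504429922159
[ 0.0019  0.0003 -0.0004] [0.1857 0.0526 0.1028]
```

Request:
{"api": "drive_tool", "payload": {
  "plan": [
    [[0.001, 0, 0], [0.15, 0, 0], 0.65],
    [[0.002, 0, 0.001], [0.15, 0, 0], 0.65],
    [[0.002, 0, 0.004], [0.15, 0, 0], 0.65],
    [[0.002, 0, 0.006], [0.15, 0, 0], 0.65],
    [[0.002, 0, 0.008], [0.15, 0, 0], 0.65],
    [[0.002, 0, 0.0095], [0.15, 0, 0], 0.65],
    [[0.002, 0, 0.0105], [0.15, 0, 0], 0.65],
    [[0.002, 0, 0.0115], [0.15, 0, 0], 0.65],
    [[0.002, 0, 0.0125], [0.15, 0, 0], 0.65]
  ]
}}

```text
clock: 19.32
tool_pos: [0.5867, 0.0548, 0.038]
orientation: [-74.2, 89.9, 8.9]
force: [0.7, -3.1, 1.2]
opening: 0.0566
```

```bash
python3 go.py .585 .0423 .038 173.1
```

```text
t 19.3167 tcp [0.5867 0.0548 0.038 ] yawY 173.13925967760517 press [ 0.0032 -0.0739] F [ 0.6811 -3.1274  1.2382] Fpress [ 1.0519 -3.023 ] op 0.05658046118089571
[-0.      0.0002 -0.0126] [0.0393 0.0253 0.0893]
```

Creeping toward the end guide.

Request:
{"api": "drive_tool", "payload": {
  "plan": [
    [[0, 0, 0.0005], [0, 0, 0], 0.65],
    [[0, 0, 0.001], [0, 0, 0], 0.65],
    [[0, 0, 0.0015], [0, 0, 0], 0.65]
  ]
}}

```text
clock: 19.57
tool_pos: [0.5869, 0.0562, 0.038]
orientation: [-76.4, 89.9, 6.7]
force: [0.3, -2.0, 0.8]
opening: 0.057
```

Request:
{"api": "drive_tool", "payload": {
  "plan": [
    [[0, 0, 0.0003], [0, 0, 0], 0.65],
    [[0, 0, 0.0006], [0, 0, 0], 0.65]
  ]
}}

```text
clock: 19.73
tool_pos: [0.5869, 0.0567, 0.038]
orientation: [-78.6, 89.9, 4.5]
force: [-0.5, -2.0, 1.4]
opening: 0.0568
```

Request:
{"api": "drive_tool", "payload": {
  "plan": [
    [[0, 0, 0.0003], [0, 0, 0], 0.65],
    [[0, 0, 0.0006], [0, 0, 0], 0.65]
  ]
}}

```text
clock: 19.9
tool_pos: [0.587, 0.0573, 0.038]
orientation: [-80.4, 89.9, 2.8]
force: [-0.7, -2.5, 1.4]
opening: 0.0569
```

Request:
{"api": "drive_tool", "payload": {
  "plan": [
    [[0, 0, 0.0003], [0, 0, 0], 0.65],
    [[0, 0, 0.0006], [0, 0, 0], 0.65]
  ]
}}

```text
clock: 20.07
tool_pos: [0.5871, 0.058, 0.038]
orientation: [-79.9, 89.9, 3.3]
force: [-0.1, -1.8, 1.2]
opening: 0.0568
```

Request:
{"api": "drive_tool", "payload": {
  "plan": [
    [[0, 0, 0.0003], [0, 0, 0], 0.65],
    [[0, 0, 0.0006], [0, 0, 0], 0.65]
  ]
}}

```text
clock: 20.23
tool_pos: [0.5871, 0.0586, 0.038]
orientation: [-79.5, 89.9, 3.7]
force: [-0.2, -2.6, 1.5]
opening: 0.0566
```

Request:
{"api": "drive_tool", "payload": {
  "plan": [
    [[0, 0, 0.0003], [0, 0, 0], 0.65],
    [[0, 0, 0.0005], [0, 0, 0], 0.65]
  ]
}}

```text
clock: 20.4
tool_pos: [0.5871, 0.059, 0.038]
orientation: [-91.9, 89.9, -8.8]
force: [-0.5, -4.1, 2.3]
opening: 0.0569
```

Request:
{"api": "drive_tool", "payload": {
  "plan": [
    [[0, 0, 0.0003], [0, 0, 0], 0.65],
    [[0, 0, 0.0005], [0, 0, 0], 0.65]
  ]
}}

```text
clock: 20.57
tool_pos: [0.5871, 0.0591, 0.038]
orientation: [-118.2, 89.9, -35.1]
force: [-0.1, -5.9, 2.6]
opening: 0.0569
```

Request:
{"api": "drive_tool", "payload": {
  "plan": [
    [[0, 0, 0.0003], [0, 0, 0], 0.65],
    [[0, 0, 0.0004], [0, 0, 0], 0.65]
  ]
}}

```text
clock: 20.73
tool_pos: [0.5871, 0.0591, 0.038]
orientation: [-140.0, 89.9, -56.8]
force: [-0.4, -4.8, 2.1]
opening: 0.0563
```

Request:
{"api": "drive_tool", "payload": {
  "plan": [
    [[0, 0, -0.003], [0, 0, 0], 0.65],
    [[0, 0, -0.009], [0, 0, 0], 0.65],
    [[-0.03, 0, -0.011], [0, 0, 0], 0.65],
    [[-0.07, 0, -0.012], [0, 0, 0], 0.65],
    [[-0.09, 0.02, -0.05], [0, 0, 0], 0.65],
    [[-0.1, 0.05, -0.09], [0, 0, 0], 0.65],
    [[-0.1, 0.1, -0.12], [0, 0, 0], 0.65],
    [[-0.1, 0.14, -0.14], [0, 0, 0], 0.65],
    [[-0.1, 0.14, -0.14], [0, 0, 0], 0.65],
    [[-0.1, 0.14, -0.14], [0, 0, 0], 0.65]
  ]
}}

```text
clock: 21.57
tool_pos: [0.4252, -0.065, 0.1378]
orientation: [77.4, 89.9, 160.4]
force: [-0.1, -0.5, -0.0]
opening: 0.057
```

```bash
python3 go.py
python3 - <<'E'
from h import *
s=ctrl.snapshot("side");t=ctrl.snapshot("top"); cv2.imwrite("pics/t6.png",t); cv2.imwrite("pics/s6.png",s)
cv2.imwrite("pics/a6.png",np.hstack([cv2.resize(t[145:245,235:335],(400,400),interpolation=cv2.INTER_CUBIC),cv2.resize(s[190:270,300:380],(400,400),interpolation=cv2.INTER_CUBIC)]))
E
```

```text
t 21.5667 tcp [ 0.4252 -0.065   0.1378] yawY 172.98052109563204 press [-0.1427 -0.2122] F [-0.0644 -0.5455 -0.0491] Fpress [ 0.0016 -0.5493] op 0.05699334172316514
```

View pics/a6.png

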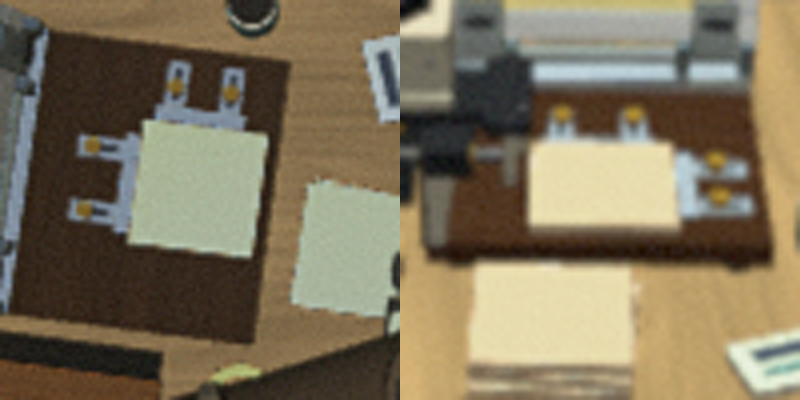

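The tile sits in the corner in both views, with top-view corners at about (271,175), (302,178), (298,209) and (267,206), and the stack looks unchanged. I'll measure angle, guides and lower stack.

Run:
```python
from go import *
t=cv2.imread("pics/t6.png");s=cv2.imread("pics/s6.png")
def show(n,cam,img,p,q,z,**k):
    A,B,r=wl(img,cam,p,q,z,**k); d=B-A; print(n,cam,"press mm",1e3*(E@(A-PO)),1e3*(E@(B-PO)),"dir",round(np.degrees(np.arctan2(d[1],d[0])),2),"res",round(r,2))
A,B,C,D=(270.8,175.3),(301.8,178.3),(298,209.3),(267,206)
for n,p,q in (("lead",A,D),("+x",A,B),("rear",B,C),("-x",D,C)): show(n,"top",t,p,q,.042,h=2.5)
S=[(325.6,218.4),(354.6,218.6),(355.8,235.6),(325.4,235.4)]
A,B,C,D=S
for n,p,q in (("+x",B,C),("rear",D,C),("-x",A,D)): show(n,"side",s,p,q,.042)
# guides' and stack's shift between pictures
for n,b,img0,img1,box in (("endg","top","top0","t6",(250,175,268,202)),("sideg","top","top0","t6",(274,158,298,173)),("stack","side","side0","s6",(312,262,350,272))):
    a=cv2.imread(f"pics/{img0}.png",0);c=cv2.imread(f"pics/{img1}.png",0);x0,y0,x1,y1=box
    print(n,cv2.phaseCorrelate(a[y0:y1,x0:x1].astype(float),c[y0:y1,x0:x1].astype(float),cv2.createHanningWindow((x1-x0,y1-y0),cv2.CV_64F)))
```

```text
lead top press mm [53.0103 47.2579] [-53.5877  47.4021] dir 173.02 res 0.18
+x top press mm [54.4888 47.4488] [ 56.8615 -59.6861] dir -95.63 res 0.12
rear top press mm [ 56.182  -59.1488] [-51.5273 -59.033 ] dir 173.04 res 0.11
-x top press mm [-50.8759  46.1337] [-51.5814 -60.4824] dir -97.28 res 0.13
+x side press mm [61.1788 44.1354] [ 53.0578 -66.9503] dir -101.08 res 0.28
rear side press mm [-49.6342 -62.9739] [ 58.5257 -63.0882] dir -6.96 res 0.03
-x side press mm [-51.5696  43.3077] [-50.3278 -68.2389] dir -96.26 res 0.02
endg ((0.03462253340837407, 0.562443556601167), 0.9064626543605153)
sideg ((-0.011166629918900384, 0.31345593076655387), 0.9310286660133849)
stack ((-0.4070803464654702, -0.1089472846797701), 0.8225638961527529)
```

Run:
```python
from fit import *
t=ctrl.snapshot("top"); cv2.imwrite("pics/t7.png",t)
a=cv2.imread("pics/top0.png",0)
for m in ("t5","t7"):
  c=cv2.imread(f"pics/{m}.png",0)
  for n,(x0,y0,x1,y1) in (("end screws",(250,174,266,186)),("side screws",(272,156,300,172)),("pot",(290,136,306,156)),("trial",(324,152,346,178)),("hinge",(222,150,245,170))):
    print(m,n,np.round(cv2.phaseCorrelate(a[y0:y1,x0:x1].astype(float),c[y0:y1,x0:x1].astype(float),cv2.createHanningWindow((x1-x0,y1-y0),cv2.CV_64F))[0],2))
c7=cv2.imread("pics/t7.png")
for n,p,q in (("end face back",(263.5,180),(261,201)),): print([edge(i,p,q,h=3) for i in (cv2.imread("pics/top0.png"),c7)])
i0=cv2.imread("pics/top0.png");
# second tile's present outline vs top tile's old one (t5 & t7 agree?)
for m in ("t5","t7"): 
  i=cv2.imread(f"pics/{m}.png"); print(m,at("top",edge(i,(312,190.5),(308.6,218))[0],.035),at("top",edge(i,(313,190),(330,192.5))[0],.035))
```

```text
t5 end screws [-0.08 -0.34]
t5 side screws [0.1  0.14]
t5 pot [0.04 0.04]
t5 trial [-0.05  0.62]
t5 hinge [-0.11  0.1 ]
t7 end screws [-0.1  -0.38]
t7 side screws [-0.08  0.06]
t7 pot [ 0.32 -0.02]
t7 trial [-0.14  0.73]
t7 hinge [-0.2   0.01]
[(array([265.6629, 180.3086]), array([262.6763, 201.2392]), np.float64(0.09787905720425065)), (array([265.6577, 180.2923]), array([262.8188, 201.2464]), np.float64(0.08999086496008837))]
t5 [0.6    0.0288 0.035 ] [0.6053 0.0229 0.035 ]
t7 [0.5999 0.0283 0.035 ] [0.6053 0.0228 0.035 ]
```

```bash
python3 -c "
from plant import ctrl
print(ctrl.get_obs()['force'], ctrl.close_job())"
```

```text
the job is handed in; nothing more can be done
[0.17786653 0.68518689 0.75259891] None
```

I slid the top tile off the stack onto the bed with two fingers. I then pushed it sideways until it touched the side guide, forward until it touched the end guide, backed away and handed the job in at about 22 s.

**Contact:** I felt both guides by touch, at about 6.5 N (side) and 5.9 N (end) on the tool, including sliding friction. The highest force I read was about 12.6 N, with 10 N of it vertical, while the tile was tipping off the stack. I backed off and re-approached lower, and it cleared. Forces were read only at the end of each move, so short peaks between readings would not show.

**Final pictures:**
- **Tile position:** The lead edge is at about 47.3 mm and the end face at about 47–48 mm. The −x edge at −51.2 mm puts the +x edge at 56.8 mm, the same as the side guide's face.
- **Squareness:** The tile's lead and rear edges are within about 0.1° of the base in both cameras.
- **Guides and second tile:** The end guide's back edge moved at most 0.15 px (0.5 mm). The second tile moved 0.5 mm or less between the last pictures.

**Checks that disagreed:**
- The tile's +x edge fitted 1–4° off in both cameras. I put this down to the bright guide right beside it.
- Coarse image correlation gave shifts of 0.3–0.7 px (about 1–2.5 mm) on the end guide's screws, a pot and the trial tile, and about 0.4 px on the stack. The trial tile and end-screw shifts already showed before the final pushes, and I took all of these as measurement noise.
- I did not nudge the tile against the side guide again after the end push. The tool drifted less than 0.2 mm sideways during that push.

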